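# Slide the full washing-up caddy home beside the sink

### The arm

A 6-joint arm with a two-finger parallel gripper is mounted at the origin on a cart in front of the work surface, level with it; the furniture and walls round the work are solid. World frame = base frame: x ahead of the robot, y to its left, z up, the work surface at z = 0. Lengths are in m, angles in rad, forces in N, time in s.
With the tool pointing down it reaches from about 0.225 to 0.725 m from the base axis. Payload 3.1 kg.
Tool frame: the origin (TCP) lies at the very end of the fingers, on their centre line; the grasp point (between the pads) lies bot.tcp_to_grasp behind it (bot.tcp_to_grasp is the distance from the TCP to the grasp point, in m); z points along the fingers, y is the line along which they close (so a half turn about z gives the same grasp; the last joint's range is limited). The gripper opens to 85 mm and grips with 20 to 120 N. Pads are 22 mm wide; open, the fingers measure 114 mm over their backs; the gripper's body (76 mm by 85 mm) begins 54 mm behind the grasp point. The pads swing forward as they close: fully open they stand 13 mm farther back than shut.
Start: joints at [1.209, 0.048, 0.099, 1.622, 0, 1.443], TCP at [0.122, 0.511, 0.231] pointing down, gripper open.
Joint ranges: [-2.91, 2.91], [-0.99, 1.94], [-1.21, 1.42], [-2.12, 2.29], [-1.49, 1.47], [-3.14, 3.14]. Speed limits (rad/s): [2.79, 2.79, 3.14, 3.14, 3.14, 3.14].

### API

Orientations are given as a unit quaternion [x, y, z, w].
In Python, from plant import readout, eyes, ticket, bot gives the robot as it stands. The module is installed in compiled form; this text tells all that it offers.
- The arm moves only by the tool step_arm, never from a script. Its argument "motion" is a list of rows, each a list of 3 entries, a list of its own where there are three numbers: the turn, a rotation vector about the tool's x, y, z normalised to -1 to 1, where 1 is 0.1 rad, then the shift along the tool's x, y, z normalised to -1 to 1, where 1 is 50 mm, then the closure, from 0 (fully open) to 1 (shut). A call has exactly 5 rows; each row shifts and turns the commanded pose from where the row before left it, along the tool's axes as they then stand; what a row does not reach is not made up. A row lasts 1/10 s, in which the tool goes at most 50 mm and 8.59 degrees, less where a joint would pass 70% of its speed; a pose out of reach is approached as far as the arm can. A call with a number of a shift or a turn outside -1 to 1 is refused whole. A call with a gripper value outside its range is refused whole. The fingers move at their own pace and stop on an object; "force" is the grip in N (left out, the last holds). Time passes only in rows, so rows that do not move let the fingers close, or fill a call up. It gives the time, the measured TCP pose, the force, the opening and the grip force at its end, in the units of the state.
- readout.read_state(): the state, without advancing time (a new reading comes with each control period).
- eyes.snapshot(name): name is "scene" or "top" or "wrist"; returns a dict with "img" (480x640x3 uint8, blue, green, red), "camera_matrix" (3x3 intrinsics, pixels), "k1" (the pictures are not rectified: a ray, as slopes to the right and down, at radius r is drawn at 1 + k1 r^2 times it, then the intrinsics apply), "R" (3x3) and "t" (3): a world point X has camera coordinates R X + t; the wrist camera has in their place "tool_from_camera" (4x4, takes a point from camera to tool coordinates, whose origin is the TCP and whose axes are the flange's). Camera axes: x right, y down, z forward; pixel columns grow to the right and rows downward; lengths in m; the calibration is good to about 2 mm. A picture is of the moment at which its call begins: read the wrist's pose just before it. There is no depth.
- ticket.finish_job(): hands the job in; it is judged then, once.
The state is a dict: "t": time; "joint_positions": joint angles; "dq": joint speeds; "joint_torque": joint torques, N m; "tool_pos": TCP position; "tool_rot": TCP orientation; "force": force on the tool from outside, world axes, zero at the start; "torque": the same for the moment, N m; "width": finger opening in m; "grasp_force": force on a finger pad.
Only numpy, scipy, OpenCV 4.12 (cv2) and the standard library are available. Lean on these libraries where they do the work, as an engineer would, in place of code of your own. Each camera call takes 0.05 s, during which the arm holds its last target. There are 200 camera calls.

### The job

Push the tall, heavy wooden caddy with its two bottles across the worktop into the dark three-sided wooden kerb beside the sink, until its leading side rests flat against the kerb's back rail. Push it low near its base with the fingertips or the outside of the fingers, so that it slides upright and never tips; do not grasp, lift or carry it, do not touch the bottles, and leave everything else where it stands.

Things in the scene. Friction and masses are not known exactly. Their poses are not given: they have to be found in the camera images.
- caddy: Tall open wooden caddy, 92 mm along x, 128 mm along y, 126 mm high, 0.9 kg full (bottles reach 231 mm). Boards from 6 to 62 and 78 to 126 mm over rubber feet only 52 mm deep in x: pushed on the upper boards it tips, pushed 15-40 mm up it slides (8-15 N). Origin: centre underside, z up; x points roughly world +y, the way to push; push the face at x=-46 mm, tool leaning back 30-40 deg to clear the top.
- dock: Dark wooden U-shaped kerb fixed by the sink, rails 12 mm wide, 18 mm high, open towards its -x (roughly world -y). Origin: on the worktop where the caddy's origin is when home, axes parallel to the caddy's. Back rail's inner face at x=+46 mm; side rails' inner faces at y=+-70 mm (6 mm play a side) from x=-18 mm on; flared guides widen 16 mm a side from x=-18 to -41 mm.
- liquid: White washing-up liquid bottle with a red cap, 51 x 70 x 217 mm, standing loose, a little aslant, in the caddy's -y compartment, on its floor (14 mm up); not to be touched. Origin: centre of its underside.
- soap: Blue hand-soap bottle with a white pump, 44 x 71 x 177 mm, standing loose, a little aslant, in the caddy's +y compartment, on its floor (14 mm up); not to be touched. Origin: under its middle, on its underside.
- apple: Red apple, 80 mm wide, 69 mm high, behind the work; bystander. Origin: centre of its underside.
- tumbler: Drinking glass, 81 mm wide, 92 mm high, behind the work; bystander. Origin: centre of its underside.
- salt_shaker: Salt shaker, 44 mm wide, 90 mm high, behind the work; bystander. Origin: centre of its underside.
- spoon: Teaspoon, 130 mm long, lying on the worktop to the right; bystander. Origin: its middle.
- tea_light: Tea light in a metal cup, 38 mm wide, 15 mm high, on the worktop to the right; bystander. Origin: centre of its underside.

How it is judged:
At the end, for the whole second after the job is handed in: The caddy stands flat and at rest between the side rails, within 8 mm of the back rail and square to it within 0.08 rad, with both bottles upright in it (x of caddy in the frame of dock between -0.008 and 0.006 m and y of caddy in the frame of dock between -0.01 and 0.01 m and angle between the x axis of caddy and the x axis of dock, either way round below 0.08 rad and angle between caddy's own z axis and vertical below 0.04 rad and height (world z) of caddy below 0.004 m and linear speed of caddy below 0.02 m/s and angle between liquid's own z axis and vertical below 0.15 rad and angle between soap's own z axis and vertical below 0.25 rad); the robot touches nothing.
It fails at once if the caddy tips (more than 0.15 rad) (angle between caddy's own z axis and vertical above 0.15 rad).
It fails at once if the caddy is lifted off the worktop (height (world z) of caddy above 0.012 m).
It fails at once if the caddy is pushed or held high instead of near its base (contact force between the fingers and caddy above 1 N and height (world z) of the grasp point above 0.085 m).
It fails at once if a bottle is touched (contact force between any of the arm, the fingers and liquid above 1 N or contact force between any of the arm, the fingers and soap above 1 N).
It fails at once if a bystander is moved (more than 15 mm) (distance of any of apple, tumbler, salt_shaker, spoon, tea_light from where it was at the start of the episode above 0.015 m).
It also fails if it takes over 53 s, if anything falls off the work surface, if the arm or the gripper's body presses on something with over 40 N, if the wrist force passes 120 N, or if a joint passes its speed limit or range.

## Working session

There is one attempt and no reset: what is moved stays moved. The work goes in short steps, Python scripts to look and compute and a tool call to move; the robot and the scene stay as the last step left them, time stands still between calls to the robot, and variables do not carry over. Pictures are saved under pics/ and viewed, at most 10 in all, crops included, and the job is handed in when it is done.

Besides the shell and the picture viewer there is one more tool, called as name([rows], argument=value, ...), one row to a line, values as JSON. step_arm: Moves the arm, as the interface text tells. Its arguments: {"type":"object","properties":{"motion":{"type":"array"},"force":{"type":"number"}},"required":["motion"]}

```bash
mkdir -p pics; cat > h.py <<'E'
import numpy as np, cv2
from plant import readout, eyes, ticket, bot
from scipy.spatial.transform import Rotation as Rn
def cam(s):
    if 'R' in s: return np.array(s['R']),np.array(s['t'])
def ray(s,px,z=0.0):
    K=np.array(s['camera_matrix'],float);R,t=cam(s)
    d=((np.array(px,float)-K[:2,2])/[K[0,0],K[1,1]]);r=d.copy()
    for _ in range(20): r=d/(1+s['k1']*(r@r))
    v=R.T@np.array([r[0],r[1],1]);o=-R.T@t
    return o+v*(z-o[2])/v[2]
def proj(s,X):
    K=np.array(s['camera_matrix'],float);R,t=cam(s);c=R@np.array(X,float)+t;r=c[:2]/c[2]
    r=r*(1+s['k1']*(r@r));return r*[K[0,0],K[1,1]]+K[:2,2]
E
python3 - <<'E'
from h import *
st=readout.read_state();print(st,bot.tcp_to_grasp)
a=eyes.snapshot('scene');b=eyes.snapshot('top')
for n,s in(('scene',a),('top',b)):
    cv2.imwrite(f'pics/{n}0.png',s['img']);print(n,-np.array(s['R']).T@s['t'],np.array(s['R']).round(3).tolist(),s['k1'],s['camera_matrix'])
E
```

```text
{'t': 0.0, 'joint_positions': array([ 1.20917699e+00,  4.87370258e-02,  9.75658268e-02,  1.62200069e+00,
       -3.49828491e-05,  1.44301578e+00]), 'dq': array([-1.36836789e-03, -5.61519528e-04,  7.79258012e-04, -5.09945692e-04,
       -7.99669551e-05,  6.68875393e-05]), 'joint_torque': array([-2.02551064e-05, -3.38785958e+01,  3.20012927e+01,  2.04783952e-02,
       -9.32248872e-05,  4.05880854e-06]), 'tool_pos': array([0.12144036, 0.51012054, 0.23010826]), 'tool_rot': array([ 1.16653087e-01,  9.93172012e-01, -1.15663266e-03, -2.70787185e-04]), 'force': array([ 0.02321346, -0.39596103,  0.1503673 ]), 'torque': array([0.00817064, 0.0366873 , 0.00992042]), 'grasp_force': 0.0, 'width': 0.08556935469698855} 0.0187
scene [-0.07030314 -0.83320805  0.58753007] [[0.699, -0.715, -0.024], [-0.382, -0.345, -0.857], [0.604, 0.609, -0.514]] -0.08878641904550146 [[435.8138187    0.         322.16913925]
 [  0.         435.8138187  236.94837139]
 [  0.           0.           1.        ]]
top [-0.20498118  0.08873561  1.23631335] [[-0.33, -0.944, -0.0], [-0.774, 0.271, -0.573], [0.541, -0.189, -0.82]] -0.0439250106655575 [[619.46774975   0.         312.66600156]
 [  0.         619.46774975 225.97578599]
 [  0.           0.           1.        ]]
```

View pics/scene0.png

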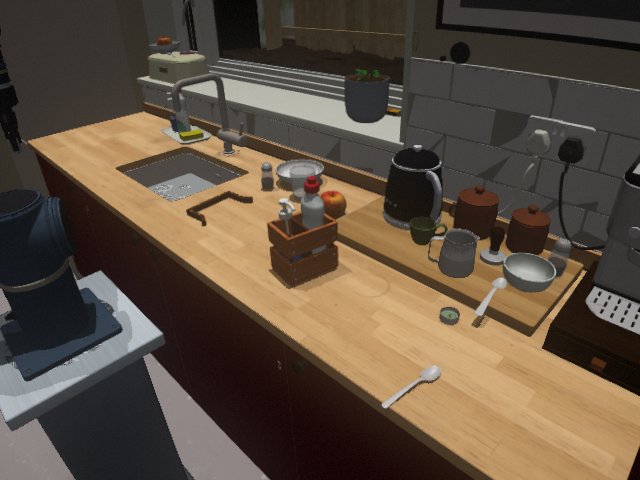

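View pics/top0.png

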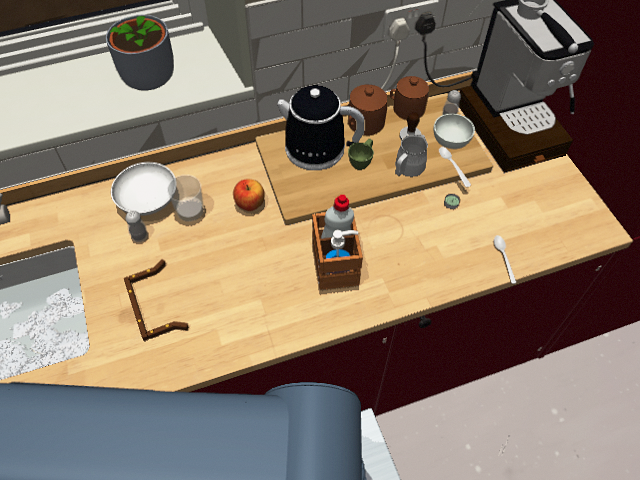

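The scene view shows the caddy at about (303,245) and the kerb at (220,205). In the top view the kerb spans (125–187, 262–338) and the caddy (313–362, 210–290). I need zoomed crops to get the corners.

```bash
python3 - <<'E'
import cv2,numpy as np
t=cv2.imread('pics/top0.png');s=cv2.imread('pics/scene0.png')
A=cv2.resize(t[250:350,110:210],None,fx=4,fy=4,interpolation=2)
B=cv2.resize(t[200:300,290:390],None,fx=4,fy=4,interpolation=2)
cv2.imwrite('pics/c1.png',np.hstack([A,B]))
E
```

```text
(no output)
```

View pics/c1.png

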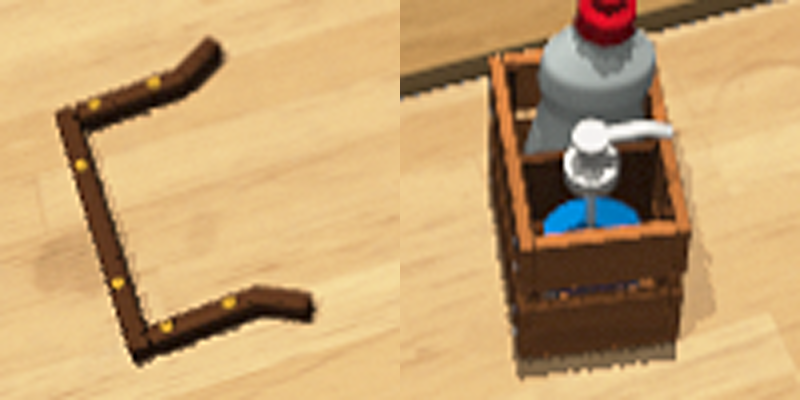

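The crop shows the kerb's brass screws at crop (80,164), (118,283), (94,104), (153,82), (167,327) and (229,302). The caddy's rim corners are at (490,60), (524,248) and (689,233).

```bash
cat >> h.py <<'E'
def pxA(p): return np.array([110,250])+(np.array(p)+.5)/4-.5
def pxB(p): return np.array([290,200])+(np.array([p[0]-400,p[1]])+.5)/4-.5
E
python3 - <<'E'
from h import *
s=eyes.snapshot('top')
S=[ray(s,pxA(p),.018)[:2] for p in[(80,164),(118,283),(94,104),(153,82),(167,327),(229,302)]]
print('screws',np.round(S,4).tolist())
b=S[0]-S[1]; f=S[3]-S[2]; n=S[5]-S[4]
print('yaw of dock x: back',np.arctan2(b[0],-b[1])if 0 else np.degrees(np.arctan2(b[1],b[0]))+90,'side',np.degrees(np.arctan2(*(-f)[::-1])),np.degrees(np.arctan2(*(-n)[::-1])))
C=[ray(s,pxB(p),.126)[:2] for p in[(490,60),(524,248),(689,233)]]
print('rim',np.round(C,4).tolist())
e=C[0]-C[1];g=C[1]-C[2];print(np.linalg.norm(e),np.linalg.norm(g),np.degrees(np.arctan2(e[1],e[0]))+90,np.degrees(np.arctan2(g[1],g[0])),'ctr',(C[0]+C[2])/2)
# colour masks in scene for cross-check + bystander places
for n,p in(('apple',(249,205)),('tumbler',(189,215)),('salt',(138,238)),('spoon',(504,258)),('tea',(452,203))): print(n,ray(s,p)[:2].round(3))
E
```

```text
screws [[0.5677, 0.2544], [0.4872, 0.2475], [0.6039, 0.2402], [0.6073, 0.2054], [0.4524, 0.2272], [0.4561, 0.1924]]
yaw of dock x: back 94.94103721525555 side 95.54303275058054 96.00217573051516
rim [[0.557, -0.1761], [0.4358, -0.1527], [0.4158, -0.2381]]
0.12344093890896558 0.08766142498220185 79.06653585444653 76.7656005581088 ctr [ 0.48641509 -0.20709805]
apple [ 0.724 -0.067]
tumbler [0.743 0.081]
salt [0.717 0.213]
spoon [ 0.375 -0.592]
tea [ 0.562 -0.549]
```

step_arm([
  [[0,0,-1],[0,0,-0.5],0],
  [[0,0,-1],[0,0,-0.5],0],
  [[0,0,-1],[0,0,-0.5],0],
  [[0,0,-1],[0,0,-0.5],0],
  [[0,0,-1],[0,0,-0.5],0],
])

```text
t: 0.65
tool_pos: [0.1216, 0.5105, 0.3569]
tool_rot: [-0.135, 0.991, -0.0, -0.0]
force: [0.2, -0.6, 0.7]
width: 0.086
grasp_force: 0.0
```

```bash
cat >> h.py <<'E'
def Rt(yaw,lean):  # caddy-like yaw (deg), lean (deg): tool x back/up, y along caddy y, z fwd/down
    return Rn.from_euler('z',yaw+180,degrees=True)*Rn.from_euler('x',180,degrees=True)*Rn.from_euler('z',0)*Rn.from_euler('y',-lean,degrees=True)
def go(p,R):
    st=readout.read_state();C=Rn.from_quat(st['tool_rot'])
    print('t',round(st['t'],2),'pos',st['tool_pos'].round(4),'F',st['force'].round(1),'q',st['joint_positions'].round(2))
    print('shift/50mm in tool axes',(C.inv().apply(np.array(p)-st['tool_pos'])/.05).round(2),'turn/0.1',((C.inv()*R).as_rotvec()/.1).round(2))
E
python3 - <<'E'
from h import *
print(Rt(78.3,35).as_matrix().round(2))
go([.33,.10,.36],Rt(78.3,0))
s=eyes.snapshot('wrist');print(np.array(s['tool_from_camera']).round(3))
E
```

```text
[[-0.17 -0.98  0.12]
 [-0.8   0.2   0.56]
 [-0.57  0.   -0.82]]
t 0.65 pos [0.1216 0.5105 0.3569] F [ 0.2 -0.6  0.7] q [ 1.21  0.12  0.44  1.88 -0.    0.94]
shift/50mm in tool axes [-1.82 -9.02 -0.06] turn/0.1 [-0.000e+00 -1.000e-02 -1.096e+01]
[[ 0.    -0.946 -0.325  0.084]
 [ 1.    -0.     0.001 -0.001]
 [-0.001 -0.325  0.946 -0.142]
 [ 0.     0.     0.     1.   ]]
```

step_arm([
  [[0,0,-1],[-0.18,-0.88,0],0],
  [[0,0,-1],[-0.09,-0.9,0],0],
  [[0,0,-1],[0,-0.9,0],0],
  [[0,0,-1],[0.09,-0.9,0],0],
  [[0,0,-1],[0.18,-0.88,0],0],
])

```text
t: 1.2
tool_pos: [0.2232, 0.3078, 0.3557]
tool_rot: [-0.376, 0.927, -0.0, -0.0]
force: [1.5, 0.1, -0.7]
width: 0.0852
grasp_force: 0.0
```

step_arm([
  [[0,0,-1],[0.26,-0.86,0],0],
  [[0,0,-1],[0.34,-0.83,0],0],
  [[0,0,-1],[0.42,-0.79,0],0],
  [[0,0,-1],[0.5,-0.75,0],0],
  [[0,0,-1],[0.57,-0.7,0],0],
])

```text
t: 1.7
tool_pos: [0.3221, 0.1155, 0.3559]
tool_rot: [-0.585, 0.811, -0.0, 0.0]
force: [0.7, 0.4, -0.1]
width: 0.0855
grasp_force: 0.0
```

```bash
python3 - <<'E'
from h import *
go([.30,-.40,.36],Rt(78.3,0))
E
```

```text
t 1.7 pos [0.3221 0.1155 0.3559] F [ 0.7  0.4 -0.1] q [ 0.15 -0.34  0.01  1.92  0.   -1.1 ]
shift/50mm in tool axes [ 9.93 -2.83 -0.08] turn/0.1 [-0.    0.   -1.16]
```

step_arm([
  [[0,0,-1],[0.95,-0.26,0],0],
  [[0,0,-0.16],[0.95,-0.17,0],0],
  [[0,0,0],[0.95,-0.16,0],0],
  [[0,0,0],[0.95,-0.16,0],0],
  [[0,0,0],[0.95,-0.16,0],0],
])

```text
t: 2.2
tool_pos: [0.3087, -0.1207, 0.356]
tool_rot: [-0.625, 0.781, -0.0, 0.0]
force: [2.4, -0.0, -0.1]
width: 0.0849
grasp_force: 0.0
```

step_arm([
  [[0,0,0],[0.95,-0.16,0],0],
  [[0,0,0],[0.95,-0.16,0],0],
  [[0,0,0],[0.95,-0.16,0],0],
  [[0,0,0],[0.95,-0.16,0],0],
  [[0,0,0],[0.95,-0.16,0],0],
])

```text
t: 2.7
tool_pos: [0.296, -0.3614, 0.3558]
tool_rot: [-0.625, 0.781, 0.0, 0.0]
force: [0.7, 0.4, 1.0]
width: 0.0853
grasp_force: 0.0
```

```bash
python3 - <<'E'
from h import *
go([.455,-.36,.20],Rt(78.3,0))
go([.455,-.36,.20],Rt(78.3,35))
E
```

```text
t 2.7 pos [ 0.296  -0.3614  0.3558] F [0.7 0.4 1. ] q [-1.03 -0.03  0.27  1.88  0.   -2.38]
shift/50mm in tool axes [-0.72 -3.1   3.12] turn/0.1 [ 0.    0.   -0.17]
t 2.7 pos [ 0.296  -0.3614  0.3558] F [0.7 0.4 1. ] q [-1.03 -0.03  0.27  1.88  0.   -2.38]
shift/50mm in tool axes [-0.72 -3.1   3.12] turn/0.1 [-0.05 -6.1  -0.16]
```

step_arm([
  [[0,0,-0.17],[-0.14,-0.62,0],0],
  [[0,0,0],[-0.14,-0.62,0.2],0],
  [[0,0,0],[-0.14,-0.62,0.4],0],
  [[0,0,0],[-0.14,-0.62,0.4],0],
  [[0,0,0],[-0.14,-0.62,0.4],0],
])

```text
t: 3.2
tool_pos: [0.4567, -0.3568, 0.2849]
tool_rot: [-0.632, 0.775, 0.0, -0.0]
force: [0.2, -0.1, 0.4]
width: 0.0855
grasp_force: 0.0
```

step_arm([
  [[0,-1,0],[0,0,0],0],
  [[0,-1,0],[0,0,0],0],
  [[0,-1,0],[0,0,0],0],
  [[0,-1,0],[0,0,0],0],
  [[0,-1,0],[0,0,0],0],
])

```text
t: 3.7
tool_pos: [0.4557, -0.357, 0.2863]
tool_rot: [-0.612, 0.751, 0.157, 0.193]
force: [-0.5, 0.5, -0.7]
width: 0.0856
grasp_force: 0.0
```

```bash
python3 - <<'E'
from h import *
go([.462,-.325,.017],Rt(78.3,35))
a=eyes.snapshot('scene');s=eyes.snapshot('wrist')
cv2.imwrite('pics/a1.png',np.hstack([cv2.resize(a['img'][120:360,160:480],(400,300)),cv2.resize(s['img'],(400,300))]))
E
```

```text
t 3.7 pos [ 0.4557 -0.357   0.2863] F [-0.5  0.5 -0.7] q [-0.97  0.56  0.75  2.12  0.35 -2.41]
shift/50mm in tool axes [2.03 0.01 5.03] turn/0.1 [ 0.   -1.07  0.01]
```

View pics/a1.png

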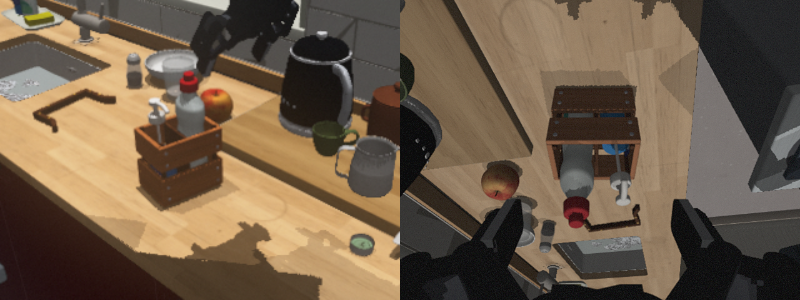

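step_arm([
  [[0,0,0],[0.33,0,0.8],0],
  [[0,0,0],[0.33,0,0.8],0],
  [[0,0,0],[0.33,0,0.8],0],
  [[0,0,0],[0.33,0,0.8],0],
  [[0,-0.5,0],[0,0,0],0],
])

```text
t: 4.3
tool_pos: [0.4559, -0.3306, 0.1067]
tool_rot: [-0.607, 0.745, 0.18, 0.21]
force: [-0.1, 0.2, -0.4]
width: 0.0855
grasp_force: 0.0
```

```bash
python3 - <<'E'
from h import *
go([.462,-.325,.017],Rt(78.3,35))
E
```

```text
t 4.3 pos [ 0.4559 -0.3306  0.1067] F [-0.1  0.2 -0.4] q [-0.96  0.54  0.33  1.78  0.39 -2.41]
shift/50mm in tool axes [ 0.84 -0.12  1.59] turn/0.1 [ 0.14 -0.51 -0.03]
```

step_arm([
  [[0.14,-0.51,0],[0,0,0],0],
  [[0,0,0],[0.23,-0.03,0.39],0],
  [[0,0,0],[0.23,-0.03,0.39],0],
  [[0,0,0],[0.23,-0.03,0.39],0],
  [[0,0,0],[0.23,-0.03,0.39],0],
])

```text
t: 4.8
tool_pos: [0.4681, -0.3335, 0.024]
tool_rot: [-0.603, 0.741, 0.181, 0.233]
force: [0.4, -0.1, -0.4]
width: 0.0853
grasp_force: 0.0
```

```bash
python3 - <<'E'
from h import *
go([.470,-.285,.019],Rt(78.3,35))
s=eyes.snapshot('wrist');a=eyes.snapshot('scene')
cv2.imwrite('pics/a2.png',np.hstack([cv2.resize(a['img'][160:340,220:400],(400,400)),cv2.resize(s['img'],(400,400))]))
E
```

```text
t 4.8 pos [ 0.4681 -0.3335  0.024 ] F [ 0.4 -0.1 -0.4] q [-0.97  0.62  0.27  1.65  0.43 -2.43]
shift/50mm in tool axes [-0.74  0.17  0.62] turn/0.1 [-0.13 -0.13  0.03]
```

View pics/a2.png

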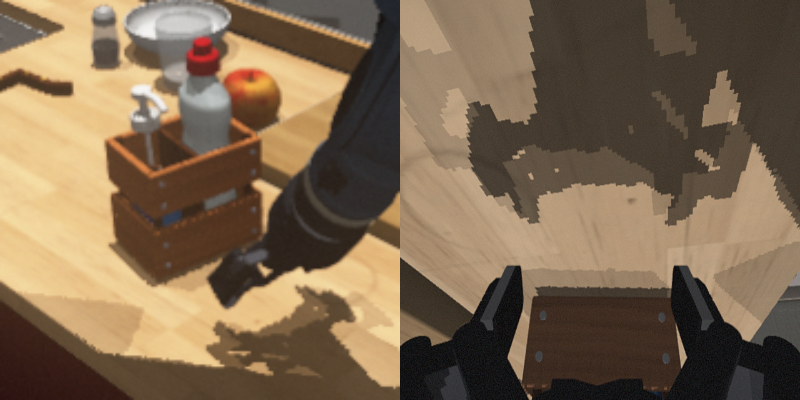

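step_arm([
  [[-0.13,-0.13,0],[-0.24,0.03,0.22],0],
  [[0,0,0],[-0.24,0.03,0.22],0],
  [[0,0,0],[-0.24,0.02,0.22],0],
  [[0,0,0],[-0.24,0.02,0.22],0],
  [[0,0,0],[0,0,0],0],
])

```text
t: 5.4
tool_pos: [0.4765, -0.2672, 0.0173]
tool_rot: [-0.604, 0.738, 0.191, 0.234]
force: [-0.0, 0.9, 0.3]
width: 0.0854
grasp_force: 0.0
```

```bash
python3 - <<'E'
from h import *
go([.475,-.26,.017],Rt(78.3,35))
E
```

```text
t 5.4 pos [ 0.4765 -0.2672  0.0173] F [-0.   0.9  0.3] q [-0.9   0.54  0.13  1.59  0.46 -2.37]
shift/50mm in tool axes [-0.11  0.06  0.08] turn/0.1 [0.01 0.03 0.05]
```

step_arm([
  [[0,0,0],[-0.08,0.02,0.057],0],
  [[0,0,0],[-0.08,0.02,0.057],0],
  [[0,0,0],[-0.08,0,0.057],0],
  [[0,0,0],[-0.08,0,0.057],0],
  [[0,0,0],[-0.08,0,0.057],0],
])

```text
t: 5.9
tool_pos: [0.4789, -0.2482, 0.0156]
tool_rot: [-0.603, 0.739, 0.188, 0.233]
force: [-1.2, -6.0, 0.9]
width: 0.0851
grasp_force: 3.8
```

```bash
python3 - <<'E'
from h import *
go([.475,-.26,.017],Rt(78.3,35))
s=eyes.snapshot('top');cv2.imwrite('pics/t3.png',cv2.resize(s['img'][190:310,270:390],(600,600),interpolation=2))
E
```

```text
t 5.9 pos [ 0.4789 -0.2482  0.0156] F [-1.2 -6.   0.9] q [-0.87  0.5   0.07  1.55  0.46 -2.34]
shift/50mm in tool axes [ 0.19  0.03 -0.16] turn/0.1 [-0.01 -0.03  0.03]
```

View pics/t3.png

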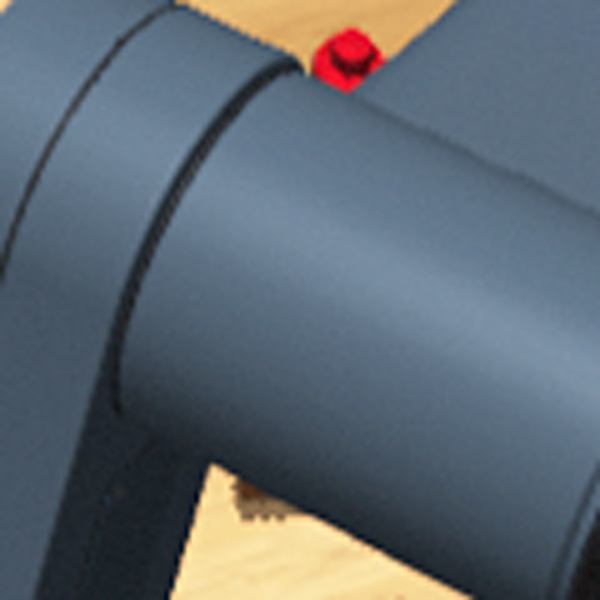

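step_arm([
  [[0,0,0],[-0.1,-0.008,0.067],0],
  [[0,0,0],[-0.13,-0.011,0.089],0],
  [[0,0,0],[-0.164,-0.014,0.112],0],
  [[0,0,0],[-0.164,-0.014,0.112],0],
  [[0,0,0],[-0.164,-0.014,0.112],0],
])

```text
t: 6.45
tool_pos: [0.4907, -0.2057, 0.0159]
tool_rot: [-0.603, 0.739, 0.188, 0.233]
force: [-2.0, -7.3, -0.2]
width: 0.0855
grasp_force: 3.3
```

```bash
python3 - <<'E'
from h import *
go([.533,-.054,.017],Rt(78.3,35))
s=eyes.snapshot('wrist');a=eyes.snapshot('scene')
cv2.imwrite('pics/a4.png',np.hstack([cv2.resize(a['img'][140:320,200:380],(400,400)),cv2.resize(s['img'],(400,400))]))
E
```

```text
t 6.45 pos [ 0.4907 -0.2057  0.0159] F [-2.  -7.3 -0.2] q [-0.81  0.44  0.    1.51  0.49 -2.28]
shift/50mm in tool axes [-2.59 -0.22  1.78] turn/0.1 [-0.01 -0.03  0.02]
```

View pics/a4.png

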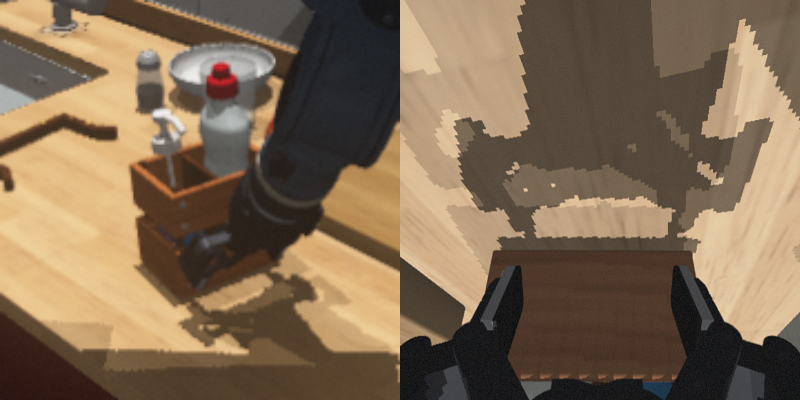

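The caddy is upright, square and centred on the tips: the board's lower edge runs 494–697 at row 250, and the fingertips are at 511 and 685. I'll keep pushing.

step_arm([
  [[0,0,0],[-0.164,-0.014,0.113],0],
  [[0,0,0],[-0.164,-0.014,0.113],0],
  [[0,0,0],[-0.164,-0.014,0.113],0],
  [[0,0,0],[-0.164,-0.014,0.113],0],
  [[0,0,0],[-0.164,-0.014,0.113],0],
])

```text
t: 7.05
tool_pos: [0.5041, -0.157, 0.0164]
tool_rot: [-0.603, 0.739, 0.189, 0.233]
force: [-1.4, -6.0, 0.4]
width: 0.0851
grasp_force: 3.3
```

step_arm([
  [[0,0,0],[-0.164,-0.014,0.113],0],
  [[0,0,0],[-0.164,-0.014,0.113],0],
  [[0,0,0],[-0.164,-0.014,0.113],0],
  [[0,0,0],[-0.164,-0.014,0.113],0],
  [[0,0,0],[-0.164,-0.014,0.113],0],
])

```text
t: 7.55
tool_pos: [0.5175, -0.1088, 0.0168]
tool_rot: [-0.603, 0.739, 0.189, 0.233]
force: [-1.6, -6.5, 0.5]
width: 0.0854
grasp_force: 3.3
```

```bash
cat >> h.py <<'E'
def wedge():
    # caddy lower board's bottom edge in the wrist picture: ends in the tool frame, plane z_world=0.006
    st=readout.read_state();s=eyes.snapshot('wrist');T=np.array(s['tool_from_camera'])
    W=np.eye(4);W[:3,:3]=Rn.from_quat(st['tool_rot']).as_matrix();W[:3,3]=st['tool_pos']
    M=np.linalg.inv(W@T);s['R']=M[:3,:3];s['t']=M[:3,3];return s
E
python3 - <<'E'
from h import *
go([.533,-.054,.017],Rt(78.3,35))
s=wedge();cv2.imwrite('pics/w5.png',s['img'][240:420])
h=cv2.cvtColor(s['img'],cv2.COLOR_BGR2HSV)
print([h[r,c].tolist() for r,c in((270,320),(295,320),(310,320),(330,320),(350,320))])
E
```

```text
t 7.55 pos [ 0.5175 -0.1088  0.0168] F [-1.6 -6.5  0.5] q [-0.66  0.34 -0.13  1.4   0.54 -2.11]
shift/50mm in tool axes [-0.93 -0.08  0.65] turn/0.1 [-0.01 -0.01  0.02]
[[16, 81, 188], [16, 68, 86], [10, 126, 77], [12, 115, 80], [11, 132, 81]]
```

View pics/w5.png

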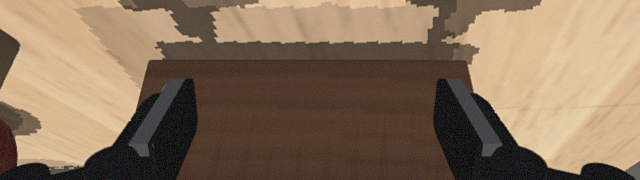

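The lower board's corners are at wrist pixels (150,300) and (469,301), so the caddy is still square to the tool.

```bash
python3 - <<'E'
from h import *
s=wedge()
L,R=ray(s,(150,300),.006),ray(s,(469,301),.006)
e=R-L;yaw=np.degrees(np.arctan2(e[1],e[0]))-90
m=(L+R)/2;u=np.array([np.cos(np.radians(yaw)),np.sin(np.radians(yaw))])
print(L,R,np.linalg.norm(e),'yaw',yaw,'caddy',m[:2]+.046*u)
E
```

```text
[ 0.58474592 -0.11770692  0.006     ] [ 0.45659069 -0.09115315  0.006     ] 0.1308772964390012 yaw 78.29395685575295 caddy [ 0.53000127 -0.05938677]
```

step_arm([
  [[-0.115,0,-0.164],[-0.164,-0.025,0.113],0],
  [[-0.115,0,-0.164],[-0.164,-0.025,0.113],0],
  [[-0.115,0,-0.164],[-0.164,-0.025,0.113],0],
  [[-0.115,0,-0.164],[-0.164,-0.025,0.113],0],
  [[-0.115,0,-0.164],[-0.164,-0.025,0.113],0],
])

```text
t: 8.15
tool_pos: [0.532, -0.0607, 0.0174]
tool_rot: [-0.639, 0.708, 0.201, 0.224]
force: [-0.4, -6.9, 2.0]
width: 0.0853
grasp_force: 3.3
```

step_arm([
  [[-0.115,0,-0.164],[-0.164,-0.025,0.113],0],
  [[-0.115,0,-0.164],[-0.164,-0.025,0.113],0],
  [[-0.115,0,-0.164],[-0.164,-0.025,0.113],0],
  [[-0.115,0,-0.164],[-0.164,-0.025,0.113],0],
  [[-0.115,0,-0.164],[-0.164,-0.025,0.113],0],
])

```text
t: 8.65
tool_pos: [0.5415, -0.0113, 0.018]
tool_rot: [-0.674, 0.675, 0.211, 0.213]
force: [0.9, -7.0, 0.5]
width: 0.0855
grasp_force: 3.4
```

```bash
cat >> h.py <<'E'
def caddy(D=(.532,.199),dy=95.4):
    # lower edge of the rear board: tone step brown/shadow, fitted as a line; ends where brown stops
    s=wedge();h=cv2.cvtColor(s['img'],cv2.COLOR_BGR2HSV)
    m=((h[...,1]>100)&(h[...,0]<14)&(h[...,2]<110)).astype(np.uint8)
    m[:260]=0;m[380:]=0
    m=cv2.morphologyEx(m,cv2.MORPH_OPEN,np.ones((5,5)))
    n,l,S,_=cv2.connectedComponentsWithStats(m);k=1+np.argmax(S[1:,4]);m=l==k
    c=np.arange(220,410);r=np.array([np.argmax(m[:,i]) for i in c]);a,b=np.polyfit(c,r,1)
    row=int(np.median(r))+4;cols=np.where(m[row])[0];x0,x1=cols.min(),cols.max()
    L,R=ray(s,(x0,a*x0+b),.006),ray(s,(x1,a*x1+b),.006);e=R-L;yaw=np.degrees(np.arctan2(e[1],e[0]))-90
    u=np.array([np.cos(np.radians(yaw)),np.sin(np.radians(yaw))]);p=((L+R)/2)[:2]+.046*u
    t=np.radians(dy);ud=np.array([np.cos(t),np.sin(t)]);q=p-D
    print('px',x0,x1,round(a*320+b,1),'len',np.linalg.norm(e).round(4),'caddy',p.round(4),'yaw',yaw.round(2),'in dock x,y',(q@ud).round(4),(q@[-ud[1],ud[0]]).round(4))
    return s
E
python3 - <<'E'
from h import *
go([.5346,.1481,.017],Rt(95.4,35));s=caddy();cv2.imwrite('pics/w6.png',s['img'])
E
```

```text
t 8.65 pos [ 0.5415 -0.0113  0.018 ] F [ 0.9 -7.   0.5] q [-0.46  0.37 -0.08  1.41  0.54 -2.11]
shift/50mm in tool axes [-2.6   0.15  1.84] turn/0.1 [-0.57 -0.01 -0.78]
px 302 399 227.1 len 0.2079 caddy [0.5594 0.038 ] yaw 16.58 in dock x,y -0.1628 -0.0121
```

```bash
python3 - <<'E'
import cv2,numpy as np
h=cv2.cvtColor(cv2.GaussianBlur(cv2.imread('pics/w6.png'),(5,5),0),cv2.COLOR_BGR2HSV)
for c in(260,320,380): print(c,[(r,*h[r,c].tolist()) for r in range(270,330,4)])
print('row308',[(c,*h[308,c].tolist()) for c in list(range(130,170,3))+list(range(450,490,3))])
E
```

```text
260 [(270, 16, 80, 201), (274, 16, 81, 198), (278, 16, 80, 200), (282, 16, 75, 92), (286, 16, 75, 88), (290, 15, 77, 86), (294, 16, 77, 86), (298, 14, 85, 78), (302, 12, 119, 75), (306, 11, 119, 75), (310, 11, 119, 73), (314, 12, 118, 78), (318, 12, 118, 84), (322, 12, 121, 82), (326, 11, 118, 82)]
320 [(270, 16, 80, 186), (274, 16, 80, 184), (278, 16, 80, 185), (282, 16, 75, 85), (286, 16, 75, 85), (290, 16, 76, 84), (294, 16, 75, 85), (298, 15, 86, 77), (302, 11, 117, 74), (306, 11, 119, 77), (310, 11, 117, 76), (314, 11, 116, 81), (318, 12, 124, 84), (322, 12, 118, 84), (326, 11, 124, 82)]
380 [(270, 16, 79, 196), (274, 16, 80, 195), (278, 16, 80, 194), (282, 16, 76, 91), (286, 15, 76, 87), (290, 17, 79, 87), (294, 16, 74, 86), (298, 16, 82, 81), (302, 12, 121, 74), (306, 11, 114, 78), (310, 11, 114, 78), (314, 11, 119, 75), (318, 12, 121, 82), (322, 10, 115, 84), (326, 12, 120, 83)]
row308 [(130, 17, 80, 221), (133, 17, 78, 223), (136, 17, 79, 217), (139, 16, 82, 190), (142, 16, 85, 183), (145, 15, 92, 149), (148, 11, 117, 74), (151, 11, 119, 73), (154, 11, 122, 75), (157, 12, 122, 73), (160, 11, 119, 73), (163, 11, 119, 73), (166, 11, 117, 74), (169, 12, 117, 72), (450, 12, 120, 81), (453, 11, 116, 81), (456, 12, 123, 81), (459, 11, 118, 82), (462, 11, 121, 82), (465, 11, 118, 80), (468, 15, 93, 142), (471, 16, 82, 217), (474, 17, 80, 220), (477, 17, 77, 222), (480, 18, 77, 223), (483, 17, 80, 220), (486, 17, 80, 220), (489, 18, 75, 224)]
```

```bash
sed -i "s/h=cv2.cvtColor(s\['img'\],cv2.COLOR_BGR2HSV)/h=cv2.cvtColor(cv2.GaussianBlur(s['img'],(5,5),0),cv2.COLOR_BGR2HSV)/; s/(h\[...,1\]>100)&(h\[...,0\]<14)&(h\[...,2\]<110)/(h[...,1]>98)\&(h[...,0]<15)\&(h[...,2]<125)/" h.py
python3 - <<'E'
from h import *
caddy()
E
```

```text
px 147 466 299.8 len 0.1323 caddy [0.5452 0.041 ] yaw 89.89 in dock x,y -0.1585 0.0017
```

step_arm([
  [[-0.115,0,-0.16],[-0.164,-0.018,0.114],0],
  [[-0.115,0,-0.16],[-0.164,-0.018,0.114],0],
  [[-0.115,0,-0.16],[-0.164,-0.018,0.114],0],
  [[-0.115,0,-0.16],[-0.164,-0.018,0.114],0],
  [[-0.115,0,-0.16],[-0.164,-0.018,0.114],0],
])

```text
t: 9.25
tool_pos: [0.5444, 0.0387, 0.0184]
tool_rot: [0.706, -0.641, -0.222, -0.203]
force: [0.4, -7.2, 1.4]
width: 0.0855
grasp_force: 3.5
```

```bash
python3 - <<'E'
from h import *
go([.5346,.1481,.017],Rt(95.4,35));s=caddy()
a=eyes.snapshot('scene');t=eyes.snapshot('top')
cv2.imwrite('pics/a7.png',np.hstack([cv2.resize(a['img'][130:280,160:310],(400,400)),cv2.resize(t['img'][200:350,100:250],(400,400))]))
E
```

```text
t 9.25 pos [0.5444 0.0387 0.0184] F [ 0.4 -7.2  1.4] q [-0.36  0.38 -0.07  1.42  0.54 -2.11]
shift/50mm in tool axes [-1.78 -0.01  1.28] turn/0.1 [-0.01 -0.    0.02]
px 147 466 299.1 len 0.132 caddy [0.5429 0.0888] yaw -264.46 in dock x,y -0.1107 -0.0005
```

View pics/a7.png

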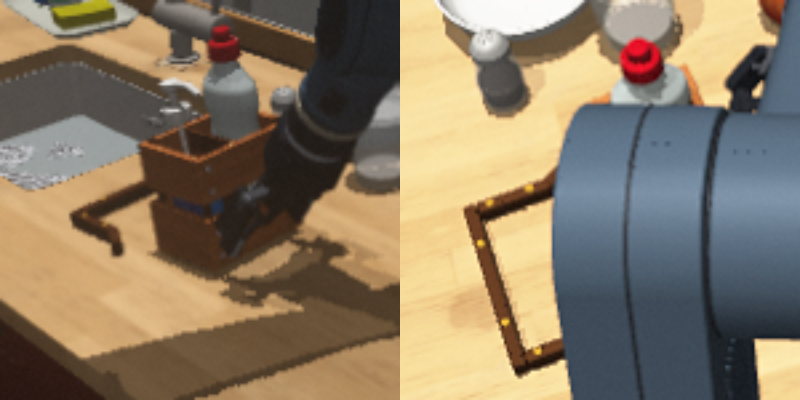

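The caddy is upright with both bottles standing, entering the kerb square (yaw 95.5°, 0.5 mm off centre, 111 mm to go). Now straight in.

step_arm([
  [[0,0,0],[-0.164,0,0.116],0],
  [[0,0,0],[-0.164,0,0.116],0],
  [[0,0,0],[-0.164,0,0.116],0],
  [[0,0,0],[-0.164,0,0.116],0],
  [[0,0,0],[-0.164,0,0.116],0],
])

```text
t: 9.9
tool_pos: [0.5389, 0.089, 0.018]
tool_rot: [0.706, -0.642, -0.222, -0.202]
force: [0.8, -7.5, 1.2]
width: 0.0853
grasp_force: 3.5
```

step_arm([
  [[0,0,0],[-0.164,0,0.116],0],
  [[0,0,0],[-0.164,0,0.116],0],
  [[0,0,0],[-0.164,0,0.116],0],
  [[0,0,0],[-0.12,0,0.085],0],
  [[0,0,0],[-0.08,0,0.057],0],
])

```text
t: 10.4
tool_pos: [0.5346, 0.1315, 0.0179]
tool_rot: [0.706, -0.641, -0.223, -0.202]
force: [0.7, -7.1, 0.5]
width: 0.0855
grasp_force: 3.4
```

```bash
python3 - <<'E'
from h import *
go([.5346,.1481,.017],Rt(95.4,35));s=caddy()
E
```

```text
t 10.4 pos [0.5346 0.1315 0.0179] F [ 0.7 -7.1  0.5] q [-0.21  0.3  -0.17  1.31  0.58 -1.94]
shift/50mm in tool axes [-0.26 -0.03  0.2 ] turn/0.1 [0.01 0.   0.01]
px 147 465 299.0 len 0.1307 caddy [0.5333 0.1806] yaw -264.42 in dock x,y -0.0185 0.0004
```

step_arm([
  [[0,0,0],[-0.065,0,0.046],0],
  [[0,0,0],[-0.065,0,0.046],0],
  [[0,0,0],[-0.065,0,0.046],0],
  [[0,0,0],[-0.065,0,0.046],0],
  [[0,0,0],[-0.03,0,0.021],0],
])

```text
t: 10.95
tool_pos: [0.5329, 0.149, 0.0178]
tool_rot: [0.706, -0.642, -0.223, -0.202]
force: [0.6, -7.3, 0.2]
width: 0.0853
grasp_force: 3.3
```

step_arm([
  [[0,0,0],[-0.03,0,0.021],0],
  [[0,0,0],[-0.03,0,0.021],0],
  [[0,0,0],[-0.03,0,0.021],0],
  [[0,0,0],[0,0,0],0],
  [[0,0,0],[0,0,0],0],
])

```text
t: 11.45
tool_pos: [0.5323, 0.1542, 0.0176]
tool_rot: [0.705, -0.642, -0.223, -0.202]
force: [0.3, -7.1, 0.2]
width: 0.0854
grasp_force: 3.3
```

```bash
python3 - <<'E'
from h import *
go([.5346,.1481,.017],Rt(95.4,35));s=caddy()
E
```

```text
t 11.45 pos [0.5323 0.1542 0.0176] F [ 0.3 -7.1  0.2] q [-0.17  0.28 -0.19  1.28  0.59 -1.89]
shift/50mm in tool axes [ 0.11 -0.03 -0.06] turn/0.1 [0.01 0.   0.  ]
px 80 528 299.0 len 0.183 caddy [0.5319 0.2026] yaw -264.52 in dock x,y 0.0036 -0.0002
```

step_arm([
  [[0,0,0],[-0.03,0,0.021],0],
  [[0,0,0],[-0.03,0,0.021],0],
  [[0,0,0],[-0.03,0,0.021],0],
  [[0,0,0],[0,0,0],0],
  [[0,0,0],[0,0,0],0],
])

```text
t: 12.0
tool_pos: [0.5322, 0.1546, 0.0173]
tool_rot: [0.706, -0.644, -0.219, -0.199]
force: [-3.8, -23.3, 7.2]
width: 0.0858
grasp_force: 11.5
```

The force jumped to 23 N with almost no further travel, so the caddy is against the back rail. I'll back off horizontally.

step_arm([
  [[0,0,0],[0.08,0,-0.057],0],
  [[0,0,0],[0.08,0,-0.057],0],
  [[0,0,0],[0.164,0,-0.115],0],
  [[0,0,0],[0.25,0,-0.175],0],
  [[0,0,0],[0.25,0,-0.175],0],
])

```text
t: 12.5
tool_pos: [0.5362, 0.1114, 0.0181]
tool_rot: [0.706, -0.64, -0.224, -0.203]
force: [0.7, -0.4, 0.8]
width: 0.0858
grasp_force: 0.0
```

step_arm([
  [[0,0,0],[0.3,0,-0.21],0],
  [[0,0,0],[0.3,0,-0.21],0],
  [[0,0,0],[0.3,0,-0.21],0],
  [[0,0,0],[0.3,0,-0.21],0],
  [[0,0,0],[0,0,0],0],
])

```text
t: 13.0
tool_pos: [0.5443, 0.0368, 0.0177]
tool_rot: [0.705, -0.642, -0.223, -0.204]
force: [-0.5, -0.2, -0.4]
width: 0.0854
grasp_force: 0.0
```

```bash
python3 - <<'E'
from h import *
go([.5346,.04,.017],Rt(95.4,35));s=wedge();a=eyes.snapshot('scene')
cv2.imwrite('pics/a8.png',np.hstack([cv2.resize(a['img'][120:270,140:290],(400,400)),cv2.resize(s['img'],(400,400))]))
E
```

```text
t 13.0 pos [0.5443 0.0368 0.0177] F [-0.5 -0.2 -0.4] q [-0.37  0.39 -0.06  1.42  0.54 -2.12]
shift/50mm in tool axes [-0.06  0.19  0.06] turn/0.1 [-0.    0.03  0.  ]
```

View pics/a8.png

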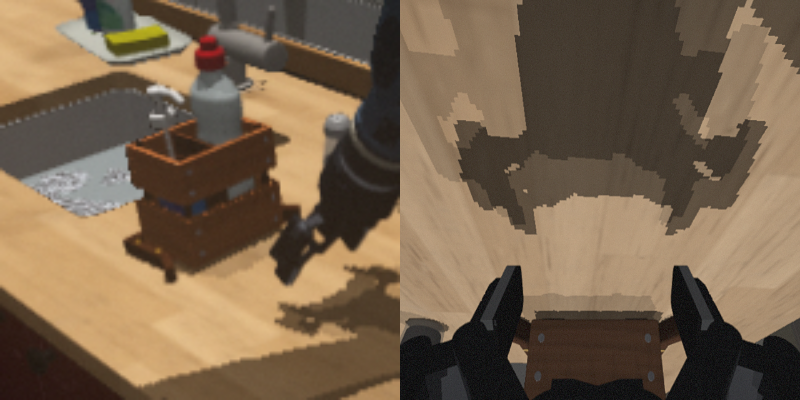

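The caddy stands upright and square between the side rails, with both bottles upright (its lower edge is level at row 320 in the wrist view, and the rails show on both sides). The gripper is clear of it, so I'm handing in.

```bash
python3 -c "
from plant import ticket
print(ticket.finish_job())"
```

```text
the job is handed in; nothing more can be done
None
```

I pushed the caddy upright into the kerb until the force rose to 23 N against the back rail, then backed the gripper clear. Both bottles are standing, and I handed the job in at about 13 s; no verdict came back.

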